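# Shut the marked air valve under the sliding cover

## Task

The workshop is closing: slide the cover of the air valve box as far to the robot's left as it goes, uncovering the two valves, and then push the marked handle (the one with the round end) away from the robot until it is fully shut, square across its pipe. Pushing is enough and nothing may be picked up: do not lift the cover, leave the plain handle as it is and do not disturb the things beside the box.

Things in the scene. Friction and masses are not known exactly. Their poses are not given: they have to be found in the camera images.
- box: Fixed grey valve box, 276 (x) by 296 (y) by 70 high; origin: centre of its underside, on the table; x away from the robot, +y to its left, z up. Rails at z = 60 (x 120 to 130 either side) carry the cover; walls to z = 70 (inner faces x +-130, y +-140) guide and stop it. Right half: open valve bay, x -120 to 120, y -140 to -8, floor z = 5. Left half: closed deck, top z = 58, under the cover's path.
- cover: Loose flat aluminium cover, 256 (x) by 137 (y) by 6 thick, about 0.4 kg; origin: centre of its underside, axes as the box's. Lies on the rails (z = 60), 2 mm play each side, at first hiding the bay (its centre at box y = -66 to -54). Slides along the box's y with light friction (2 to 5 N) until it meets the left end wall, its centre then at y = 71.
- ridge (a point): Centre of the top of the cover's push ridge: an upright bar 90 long (x), 10 thick (y), standing 22 above the cover's top face, so from z = 66 to z = 88 in the box. It is 25 to the right (-y) of the cover's centre. Push on its right-hand (-y) face.
- marked_valve: Fixed brass valve of the marked handle, in the bay at box x = -54 or 41 (the plain one at the other place), y = -45. Origin on its stem axis, about which the handle turns, on the bay's floor (box z = 5); axes as the box's. Its 18 diameter pipe runs along y, top at box z = 27; the valve's block is 30 by 36, top at z = 32, its stem reaches up to the handle.
- plain_valve: The same valve with the plain handle; origin likewise on its stem axis.
- marked_end (a point): Centre of the round end of the marked handle: a flat black bar 14 wide, reaching 62 from the stem axis, that carries at its end a disc of 28 diameter (the mark), whose centre, this point, is 48 from the axis. Bar z = 42 to 52, disc z = 42 to 54 in the box. It turns level about the vertical stem.
- marked_handle (a joint): Angle of the marked handle: 0 open, pointing along the pipe to the box's -y; grows as its end swings towards the box's +x (counter-clockwise from above); 1.571 shut against its stop, pointing to the box's +x. Starts at 0 to 0.4. Stays where it is left; 0.2 N m of friction (about 5 N at the round end).
- plain_end (a point): Point in the plain handle 48 from its stem axis. The plain handle is the same black bar, 14 wide, reaching 62 from the axis, z = 42 to 52 in the box, with no disc. It lies nearly along its pipe (-y) and is to stay so.
- plain_handle (a joint): Angle of the plain handle, measured the same way; starts at 0 to 0.15 and is to stay as it is.
- glue: Bystander: upright white glue bottle, 52 diameter, 110 high, loose, on the table to the left of the box; origin at the centre of its underside.
- spool: Bystander: upright wooden spool, 60 diameter, 45 high, loose, to the left of the box; origin at the centre of its underside.
- pliers: Bystander: small pliers lying on the table to the right of the box, about 150 long, 50 wide, 12 high, loose; origin on the table under the middle, x towards the jaws.

How it is judged (in metres and radians):
On the way, in this order (a step that is already met when the one before it is completed fails the run):
1. the cover is slid to the left, off the valve bay (y of cover in the frame of box above 0.058 m), for 0.2 s.
2. the marked handle is pushed shut (value of joint marked_handle above 1.4 rad), for 0.2 s.
At the end, for the whole second after the job is handed in: Cover flat on its rails, at rest, within 13 mm of its left stop; marked handle still and within 10 degrees of shut (joint above 1.40 rad); end of the plain handle within 15 mm of its start; bottle, spool and pliers within 30 mm of their starts and not tipped (0.2 rad) (y of cover in the frame of box above 0.058 m and value of joint marked_handle above 1.4 rad and velocity of joint marked_handle below 0.05 rad/s and linear speed of cover below 0.02 m/s and z of cover in the frame of box between 0.054 and 0.066 m and angle between cover's own z axis and vertical below 0.06 rad and distance of plain_end from where it was at the start of the episode below 0.015 m and distance of each of glue, spool, pliers from where it was at the start of the episode below 0.03 m and angle between each of glue, spool, pliers's own z axis and vertical below 0.2 rad); the robot touches nothing.
It fails at once if the cover is lifted or carried off its rails, or tipped (15 mm, or 0.12 rad) (z of cover in the frame of box above 0.075 m or angle between cover's own z axis and vertical above 0.12 rad).
It fails at once if the plain handle is moved by more than 15 mm at its end (distance of plain_end from where it was at the start of the episode above 0.015 m).
It fails at once if a thing beside the box is moved by more than 30 mm, lifted or tipped over (distance of any of glue, spool, pliers from where it was at the start of the episode above 0.03 m or angle between any of glue, spool, pliers's own z axis and vertical above 0.3 rad).
It also fails if it takes over 48 s, if anything falls off the work surface, if the arm or the gripper's body presses on something with over 40 N, if the wrist force passes 120 N, or if a joint passes its speed limit or range.

## Robot

A 7-joint arm with a two-finger parallel gripper is mounted at the origin on the work surface. World frame = base frame: x ahead of the robot, y to its left, z up, the work surface at z = 0. Lengths are in m, angles in degrees, forces in N, time in s.
With the tool pointing down it reaches from about 0.4 to 0.75 m from the base axis. Payload 19.5 kg.
Tool frame: the origin (TCP) lies between the finger pads; the fingertips stand r.tips_ahead ahead of it and the grasp point (between the pads) lies 11 mm behind it (r.tips_ahead is the distance from the TCP to the fingertips, in m); y points along the fingers, z is the direction in which the jaws open and shut, and the axes are right-handed (so a half turn about y gives the same grasp; the last joint's range is limited). The gripper opens to 85 mm and grips with 20 to 120 N. Pads are 22 mm wide; open, the fingers measure 114 mm over their backs; the gripper's body (76 mm by 85 mm) begins 54 mm behind the grasp point. The pads swing forward as they close: fully open they stand 13 mm farther back than shut.
Start: joints at [-78.134, 40.479, -1.581, 85.061, 1.261, 54.483, -4.326], TCP at [0.142, 0.557, 0.239] pointing down, gripper open.
Joint ranges: [-155.06, 155.06], [-18.47, 123.98], [-90, 86.84], [0, 140.48], [-83.41, 263.41], [0, 116], [-161.91, 161.91]. Speed limits (degrees/s): [108.29, 108.29, 147.25, 147.25, 172.46, 172.46, 172.46].

## Interface

Orientations are given as [roll, pitch, yaw] about the fixed x, y, z axes, in that order (R = Rz(yaw) Ry(pitch) Rx(roll)).
In Python, from cell import r, imaging, workorder gives the robot as it stands.
- The arm moves only by the tool jog_arm, never from a script. Its argument "increments" is one flat list of numbers, 5 for each row, row after row: the finger opening in m, from 0 to 0.0854, then the shift along the tool's x, y, z in m, then the turn about the tool's y in degrees. A call has 1 to 12 rows; each row shifts and turns the commanded pose from where the row before left it, along the tool's axes as they then stand; what a row does not reach is not made up. A row lasts 1/12 s, in which the tool goes at most 41.7 mm and 7.16 degrees, less where a joint would pass 70% of its speed; a pose out of reach is approached as far as the arm can. A call with a gripper value outside its range is refused whole. The fingers move at their own pace and stop on an object; "grip_force" is the grip in N (left out, the last holds). Time passes only in rows, so rows that do not move let the fingers close. It gives the time, the measured TCP pose, the force and the opening at its end, in the units of the state.
- r.get_obs(): the state, without advancing time (a new reading comes with each control period).
- imaging.read_camera(name): name is "scene" or "side" or "wrist"; returns the picture (384x512x3 uint8, red, green, blue); there is no depth.
- imaging.calibration(name): a dict with "fx", "fy", "cx", "cy" (pixels), "rvec" (rotation vector, rad) and "tvec" (3), from world to camera coordinates, as OpenCV has them. Camera axes: x right, y down, z forward; pixel columns grow to the right and rows downward; lengths in m; the calibration is good to about 2 mm. A picture is of the moment at which its call begins: read the wrist's pose just before it. calibration takes no time and is no camera call; for the wrist camera it gives the pose at the moment of the call.
- workorder.job_done(): hands the job in, once; it reports no verdict.
The state is a dict: "time_s": time; "q": joint angles; "joint_vel": joint speeds; "joint_efforts": joint torques, N m; "position": TCP position; "tool_rot": TCP orientation; "ft_force": force on the tool from outside, world axes, zero at the start; "wrist_torque": the same for the moment, N m; "finger_gap": finger opening in m.
Only numpy, scipy, OpenCV 4.12 (cv2) and the standard library are available. Lean on these libraries where they do the work, as an engineer would, in place of code of your own. Each camera call takes 0.05 s, during which the arm holds its last target.

## Working session

There is one attempt and no reset: what is moved stays moved. The work goes in short steps, Python scripts to look and compute and a tool call to move; the robot and the scene stay as the last step left them, time stands still between calls to the robot, and variables do not carry over. Pictures are saved under pics/ and viewed, and the job is handed in when it is done.

Besides the shell and the picture viewer there is one more tool, called after ">>>" by a JSON object that holds its "fn" and its "kwargs". jog_arm: Moves the arm, as the interface text tells. Its arguments: {"type":"object","properties":{"increments":{"type":"array"},"grip_force":{"type":"number"}},"required":["increments"]}

```bash
ls; mkdir -p pics; python3 - <<'E'
from cell import r, imaging, workorder
import cv2
o=r.get_obs()
print(o['time_s'],o['position'],o['tool_rot'],o['finger_gap'],r.tips_ahead)
for n in ['scene','side','wrist']:
    im=imaging.read_camera(n); cv2.imwrite(f'pics/{n}0.png',cv2.cvtColor(im,cv2.COLOR_RGB2BGR))
    print(n,imaging.calibration(n))
E
```

```text
pics
0.0 [0.14149176 0.5570554  0.23884844] [-9.00621010e+01 -1.51858611e-04 -1.42499891e+01] 0.08567461053033495 0.008
scene {'fx': 360.02094483559097, 'fy': 360.02094483559097, 'cx': 255.56911534744603, 'cy': 188.5809219721185, 'rvec': array([ 2.20386104,  0.80601518, -0.33199012]), 'tvec': array([-0.41004192, -0.18486631,  1.05251596])}
side {'fx': 414.21430549188847, 'fy': 414.21430549188847, 'cx': 259.3406110800587, 'cy': 197.2733312835817, 'rvec': array([ 0.23048908, -2.66803579,  1.45497628]), 'tvec': array([0.55911783, 0.12617816, 0.90908201])}
wrist {'fx': 278.3073937723487, 'fy': 278.3073937723487, 'cx': 255.11829577634205, 'cy': 192.65132201034547, 'rvec': array([-2.28931281, -1.78100096, -0.2598474 ]), 'tvec': array([-0.57370171, -0.03688617,  0.37835668])}
```

View pics/scene0.png

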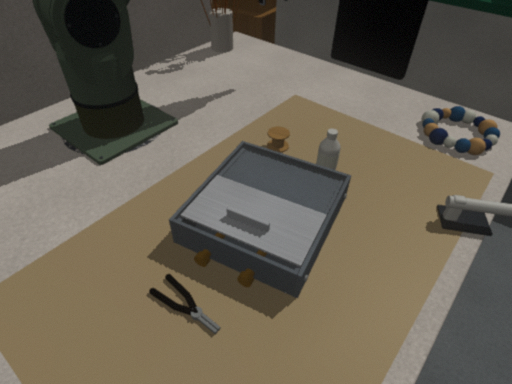

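View pics/side0.png

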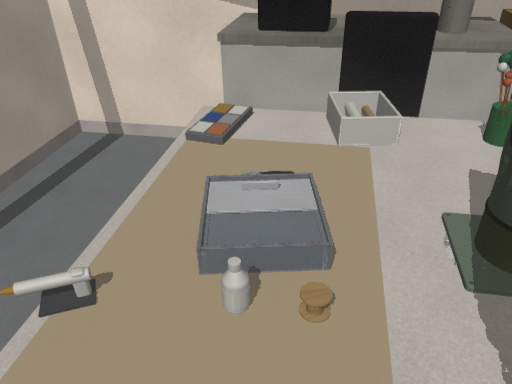

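View pics/wrist0.png

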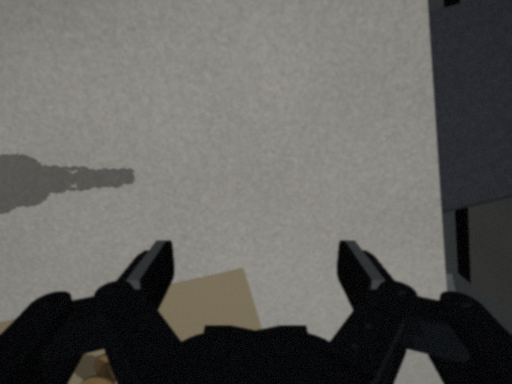

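The scene view shows the box (corners near 245,148; 350,182; 300,280; 178,222), the cover ridge at about (248,218), pliers at (190,305), the spool at (278,140) and the bottle at (328,150). The side view confirms this layout. I'll enlarge both to read the corners.

```bash
python3 - <<'E'
import cv2
a=cv2.imread('pics/scene0.png')[120:320,160:370]; cv2.imwrite('pics/s0c.png',cv2.resize(a,None,fx=3,fy=3,interpolation=cv2.INTER_CUBIC)[:600])
a=cv2.imread('pics/side0.png')[160:330,190:350]; cv2.imwrite('pics/d0c.png',cv2.resize(a,None,fx=3.5,fy=3.5,interpolation=cv2.INTER_CUBIC))
E
```

```text
(no output)
```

View pics/s0c.png

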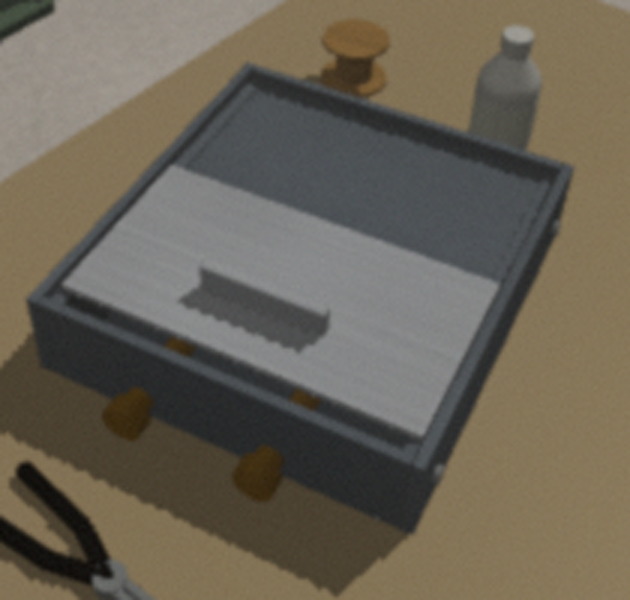

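View pics/d0c.png

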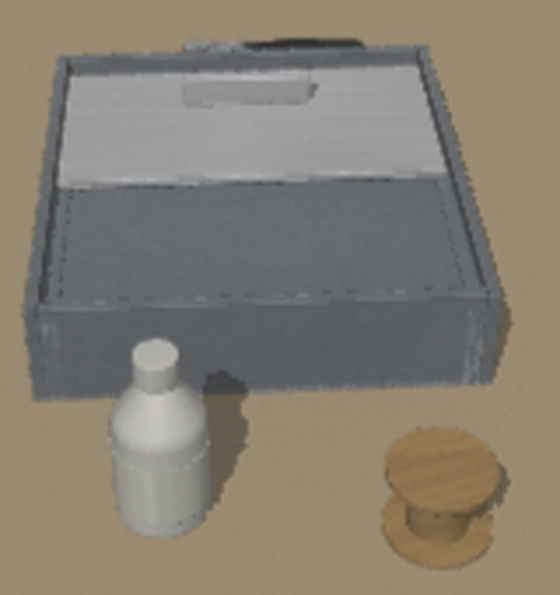

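```bash
cat > h.py <<'E'
import numpy as np, cv2, json
from scipy.optimize import least_squares
def proj(c,P):
    return cv2.projectPoints(np.asarray(P,float).reshape(-1,1,3),c['rvec'],c['tvec'],np.array([[c['fx'],0,c['cx']],[0,c['fy'],c['cy']],[0,0,1.]]),None)[0].reshape(-1,2)
def b2w(b,P):
    P=np.asarray(P,float).reshape(-1,3); c,s=np.cos(b[2]),np.sin(b[2])
    return P@np.array([[c,s,0],[-s,c,0],[0,0,1]])+[b[0],b[1],0]
def unproj(c,uv,z):
    R=cv2.Rodrigues(np.asarray(c['rvec']))[0]; t=np.asarray(c['tvec'])
    d=R.T@np.array([(uv[0]-c['cx'])/c['fx'],(uv[1]-c['cy'])/c['fy'],1]); o=-R.T@t
    return o+d*(z-o[2])/d[2]
E
python3 - <<'E'
from cell import imaging
from h import *
S=imaging.calibration('scene');D=imaging.calibration('side')
X,Y=.138,.148
sP=[(-X,Y,.07),(X,Y,.07),(X,-Y,.07),(-X,-Y,.07),(X,-Y,0)]
sI=np.array([(248,66),(572,168),(420,462),(33,302),(412,530)])/3+[160,120]
dP=[(-X,Y,.07),(X,Y,.07),(X,-Y,.07),(-X,-Y,.07),(-X,Y,0),(X,Y,0)]
dI=np.array([(500,295),(25,308),(58,57),(428,46),(493,383),(33,398)])/3.5+[190,160]
f=lambda b:np.r_[(proj(S,b2w(b,sP))-sI).ravel(),(proj(D,b2w(b,dP))-dI).ravel()]
s=least_squares(f,[.55,0.,0],loss='soft_l1');print(s.x,np.degrees(s.x[2]));print(s.fun.round(1).reshape(-1,2))
b=s.x
json.dump(list(b),open('box.json','w'))
def wb(p):
    c,s_=np.cos(b[2]),np.sin(b[2]);d=p-[b[0],b[1],0];return np.array([c*d[0]+s_*d[1],-s_*d[0]+c*d[1],d[2]]).round(4)
for n,uv in dict(py0=(178,165),py1=(498,285),my0=(62,287),my1=(425,437)).items(): print(n,wb(unproj(S,np.array(uv)/3+[160,120],.066)))
for n,uv in dict(py0=(57,188),py1=(447,177),my0=(68,72),my1=(425,66)).items(): print(n,wb(unproj(D,np.array(uv)/3.5+[190,160],.066)))
for n,uv in dict(r0=(200,265),r1=(328,315)).items(): print(n,wb(unproj(S,np.array(uv)/3+[160,120],.088)))
# bystanders
print('glue',unproj(D,np.array((165,520))/3.5+[190,160],0),'spool',unproj(D,np.array((438,540))/3.5+[190,160],0))
for uv in [(150,292),(168,278),(215,330)]: print('pl',unproj(S,uv,.006),wb(unproj(S,uv,.006)))
E
```

```text
[0.56079734 0.00057341 0.21705315] 12.436229212893146
[[-0.3 -2.2]
 [ 0.8 -1.4]
 [ 0.9  2.2]
 [-2.8 -2.1]
 [-0.2  1.3]
 [ 0.8 -0.2]
 [-0.6  0.6]
 [ 0.  -1. ]
 [-0.1 -0.8]
 [-0.1  0.5]
 [ 0.2  0.7]]
py0 [-0.1211  0.0121  0.066 ]
py1 [0.128 0.009 0.066]
my0 [-0.1239 -0.1277  0.066 ]
my1 [ 0.1305 -0.1251  0.066 ]
py0 [0.1275 0.0212 0.066 ]
py1 [-0.1258  0.0223  0.066 ]
my0 [ 0.1296 -0.1271  0.066 ]
my1 [-0.1323 -0.1211  0.066 ]
r0 [-0.043  -0.0857  0.088 ]
r1 [ 0.0479 -0.0852  0.088 ]
glue [0.56558976 0.25255769 0.        ] spool [0.41875407 0.24166541 0.        ]
pl [ 0.51902293 -0.2799053   0.006     ] [-0.1012 -0.2649  0.006 ]
pl [ 0.52102905 -0.23980403  0.006     ] [-0.0906 -0.2262  0.006 ]
pl [ 0.65840783 -0.25477936  0.006     ] [ 0.0403 -0.2704  0.006 ]
```

>>> {"fn": "jog_arm", "kwargs": {"increments": [0,0,0,0,-6.67,0,0,0,0,-6.67,0,0,0,0,-6.67,0,0,0,0,-6.68,0,0,0,0,0], "grip_force": 40}}

```text
time_s: 0.57
position: [0.1418, 0.5571, 0.2391]
tool_rot: [-90.0, 0.0, 12.8]
ft_force: [-0.3, -0.5, -0.1]
finger_gap: 0.0255
```

```bash
cat >> h.py <<'E'
B=json.load(open('box.json')) if __import__('os').path.exists('box.json') else None
def w2b(p,b=None):
    b=b or B; c,s=np.cos(b[2]),np.sin(b[2]); d=np.asarray(p)-[b[0],b[1],0]
    return np.array([c*d[0]+s*d[1],-s*d[0]+c*d[1],d[2]])
def go(target_box):
    from cell import r
    from scipy.spatial.transform import Rotation as Ro
    o=r.get_obs(); R=Ro.from_euler('xyz',o['tool_rot'],degrees=True).as_matrix()
    t=b2w(B,[target_box])[0]
    print('t',round(o['time_s'],2),'tcp box',w2b(o['position']).round(4),'rot',np.round(o['tool_rot'],2),'F',np.round(o['ft_force'],1),'gap',round(o['finger_gap'],4),'tips',r.tips_ahead)
    print('tool-axes shift (mm)',(R.T@(t-o['position'])*1000).round(1))
E
python3 -c "
from h import *
go([0,-0.115,0.2])"
```

```text
t 0.57 tcp box [-0.2893  0.6338  0.2391] rot [-9.002e+01  2.000e-02  1.276e+01] F [-0.3 -0.5 -0.1] gap 0.0255 tips 0.008
tool-axes shift (mm) [ 285.1   39.3 -750.4]
```

>>> {"fn": "jog_arm", "kwargs": {"increments": [0,0.014,0,-0.03,0,0,0.014,0,-0.03,0,0,0.014,0,-0.03,0,0,0.014,0,-0.03,0,0,0.014,0,-0.03,0,0,0.014,0,-0.03,0,0,0.014,0,-0.03,0,0,0.014,0,-0.03,0,0,0.014,0,-0.03,0,0,0.014,0,-0.03,0,0,0.014,0,-0.03,0,0,0.014,0,-0.03,0]}}

```text
time_s: 1.57
position: [0.3839, 0.2404, 0.2393]
tool_rot: [-90.0, 0.0, 12.2]
ft_force: [-0.5, 0.7, 0.5]
finger_gap: -0.0001
```

```bash
python3 -c "
from h import *
go([0,-0.115,0.22])"
```

```text
t 1.57 tcp box [-0.1211  0.2723  0.2393] rot [-90.     0.    12.16] F [-0.5  0.7  0.5] gap -0.0001 tips 0.008
tool-axes shift (mm) [ 123.    19.3 -386.7]
```

>>> {"fn": "jog_arm", "kwargs": {"increments": [0,0.01,0,-0.033,0,0,0.01,0,-0.033,0,0,0.01,0,-0.033,0,0,0.01,0,-0.033,0,0,0.01,0,-0.033,0,0,0.01,0,-0.033,0,0,0.01,0,-0.033,0,0,0.01,0,-0.033,0,0,0.01,0,-0.033,0,0,0.01,0,-0.033,0,0,0.01,0,-0.03,0,0,0,0,0,0]}}

```text
time_s: 2.57
position: [0.5694, -0.092, 0.2385]
tool_rot: [-90.1, 0.0, 11.8]
ft_force: [-1.8, -1.3, -0.8]
finger_gap: -0.0
```

```bash
python3 -c "
from h import *
go([0,-0.115,0.22])
from cell import imaging
c=imaging.calibration('wrist');print({k:np.round(v,4).tolist() for k,v in c.items()})
im=imaging.read_camera('wrist');cv2.imwrite('pics/w1.png',cv2.resize(im[:,:,::-1],(768,576)))
json.dump({k:np.asarray(v).tolist() for k,v in c.items()},open('w1.json','w'))
"
```

```text
t 2.57 tcp box [-0.0115 -0.0922  0.2385] rot [-9.014e+01  4.000e-02  1.182e+01] F [-1.8 -1.3 -0.8] gap -0.0 tips 0.008
tool-axes shift (mm) [ 11.8  18.5 -22.6]
{'fx': 278.3074, 'fy': 278.3074, 'cx': 255.1183, 'cy': 192.6513, 'rvec': [-1.8526, -2.2817, -0.3314], 'tvec': [0.208, -0.5518, 0.2234]}
```

View pics/w1.png

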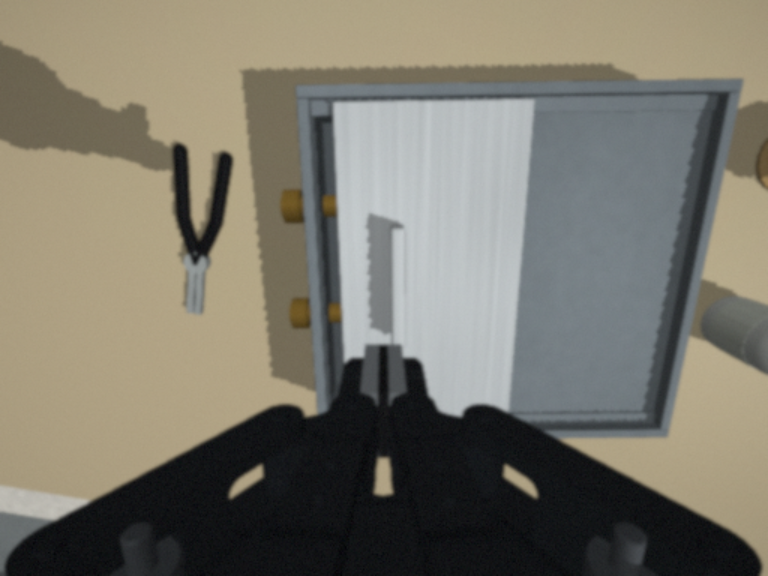

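The wrist view, where down is +x and left is −y, shows the box's top corners at (298,88), (742,80) and (668,436). The ridge runs x=391..405 from row 228 to about 345, the cover's right edge is at x≈335, and the pliers are well clear. I'll refit with these points.

```bash
python3 - <<'E'
from cell import imaging
from h import *
S=imaging.calibration('scene');D=imaging.calibration('side');W=json.load(open('w1.json'));W={k:np.array(v) for k,v in W.items()}
X,Y=.138,.148
wP=[(-X,-Y,.07),(-X,Y,.07),(X,Y,.07)]
wI=np.array([(298,88),(742,80),(668,436)])/1.5
f=lambda b:(proj(W,b2w(b,wP))-wI).ravel()
s=least_squares(f,[.56,0.,.217]);print('wrist only',s.x,np.degrees(s.x[2]));print(s.fun.round(1))
print('resid with old B',f(B).round(1))
b=list(s.x)
for bb in (B,b):
  for n,uv,z in [('covL',(336,250),.066),('covR',(525,250),.066),('ridR',(391,280),.088),('ridL',(405,280),.088),('ridTop',(398,228),.088)]: print(n,w2b(unproj(W,np.array(uv)/1.5,z),bb).round(4))
  for uv in [(195,310),(180,148),(225,155)]: print('pl',w2b(unproj(W,np.array(uv)/1.5,.006),bb).round(3))
E
```

```text
wrist only [ 5.63944664e-01 -3.82039598e-04  2.22653993e-01] 12.757134117400936
[-2.4 -0.3  1.9 -0.4  0.7  2.1]
resid with old B [-0.3 -4.4  4.8 -2.7  1.7  0.7]
covL [-0.0243 -0.128   0.066 ]
covR [-0.0229  0.0127  0.066 ]
ridR [-0.0068 -0.0875  0.088 ]
ridL [-0.0067 -0.0776  0.088 ]
ridTop [-0.0434 -0.0825  0.088 ]
pl [ 0.043 -0.269  0.006]
pl [-0.1   -0.261  0.006]
pl [-0.094 -0.224  0.006]
covL [-0.0279 -0.1262  0.066 ]
covR [-0.0257  0.0145  0.066 ]
ridR [-0.0101 -0.0858  0.088 ]
ridL [-0.01   -0.0759  0.088 ]
ridTop [-0.0468 -0.0806  0.088 ]
pl [ 0.039 -0.267  0.006]
pl [-0.104 -0.259  0.006]
pl [-0.098 -0.222  0.006]
```

```bash
python3 -c "
import json;json.dump([.5625,0.0,0.2200],open('box.json','w'))"; python3 -c "
from h import *
go([0,-0.117,0.10])"
```

```text
t 2.62 tcp box [-0.0136 -0.0879  0.2385] rot [-9.003e+01  5.000e-02  1.197e+01] F [0.1 1.1 1.6] gap 0.0005 tips 0.008
tool-axes shift (mm) [ 14.  138.5 -28.8]
```

Move right first, then down.

>>> {"fn": "jog_arm", "kwargs": {"increments": [0,0.007,0,-0.015,-0.6,0,0.007,0,-0.014,0,0,0,0.02,0,0,0,0,0.02,0,0,0,0,0.02,0,0,0,0,0.02,0,0,0,0,0.02,0,0,0,0,0.02,0,0,0,0,0.018,0,0,0,0,0,0,0,0,0,0,0,0]}}

```text
time_s: 3.53
position: [0.5878, -0.1104, 0.1014]
tool_rot: [-90.0, 0.1, 13.0]
ft_force: [0.5, 0.5, 1.0]
finger_gap: 0.0002
```

```bash
python3 -c "
from h import *
from cell import imaging
im=imaging.read_camera('side');cv2.imwrite('pics/d2.png',cv2.resize(im[150:260,190:350,::-1],None,fx=4,fy=4,interpolation=2))
im=imaging.read_camera('wrist');cv2.imwrite('pics/w2.png',cv2.resize(im[:,:,::-1],(768,576)))
go([0,-0.117,0.082])"
```

```text
t 3.63 tcp box [ 0.0012 -0.1139  0.1025] rot [-9.003e+01 -7.000e-02  1.299e+01] F [0.5 0.2 1.2] gap -0.0003 tips 0.008
tool-axes shift (mm) [-1.3 20.5 -3.1]
```

View pics/d2.png

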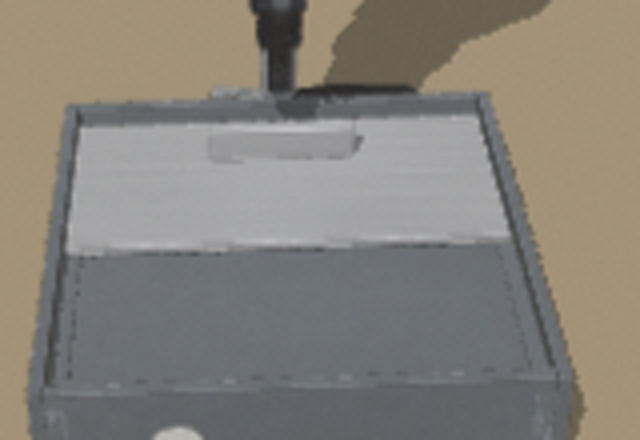

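View pics/w2.png

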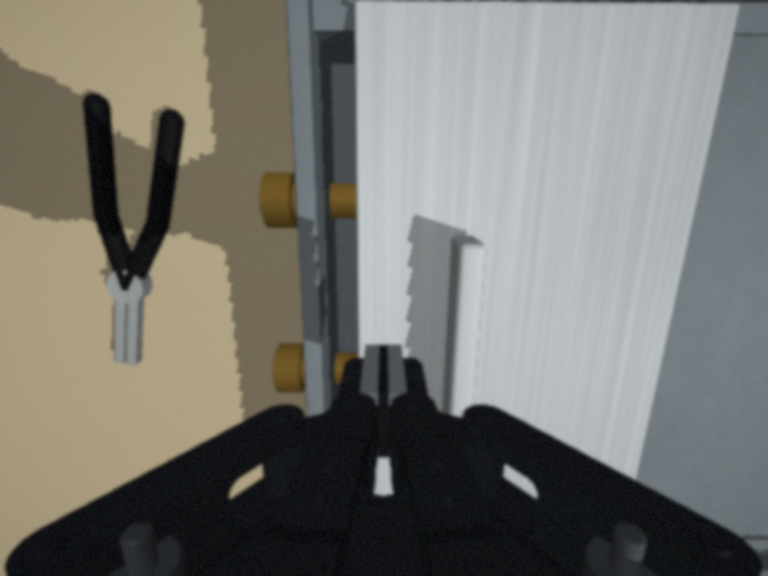

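The closed fingers stand right of the ridge, with their tips at (383,350) in the wrist view and the ridge face at x≈455. The side view shows the tips at about (282,93), above the cover. I'll descend and then push slowly.

>>> {"fn": "jog_arm", "kwargs": {"increments": [0,0,0.01,0,0.3,0,0,0.009,0,0,0,0,0,0,0,0,0,0,0,0]}}

```text
time_s: 3.97
position: [0.5879, -0.1111, 0.0819]
tool_rot: [-90.0, 0.0, 12.7]
ft_force: [-0.7, -0.1, 0.3]
finger_gap: 0.0
```

```bash
python3 -c "
from h import *
from cell import imaging
D=imaging.calibration('side')
for z in (.088,.094,.10): print(z,proj(D,b2w(B,[[0,-.114,z]])), 'seen 260.5,173 when tcp z .1025')
im=imaging.read_camera('side');cv2.imwrite('pics/d3.png',cv2.resize(im[150:260,190:350,::-1],None,fx=4,fy=4,interpolation=2))
go([0,0.03,0.082])"
```

```text
0.088 [[259.27192445 174.04868467]] seen 260.5,173 when tcp z .1025
0.094 [[259.24777771 171.96778559]] seen 260.5,173 when tcp z .1025
0.1 [[259.22347994 169.87387136]] seen 260.5,173 when tcp z .1025
t 4.02 tcp box [ 0.0007 -0.1141  0.0823] rot [-9.000e+01  2.000e-02  1.273e+01] F [ 0.7 -0.3  0.4] gap 0.0002 tips 0.008
tool-axes shift (mm) [ -0.4   0.3 144.1]
```

View pics/d3.png

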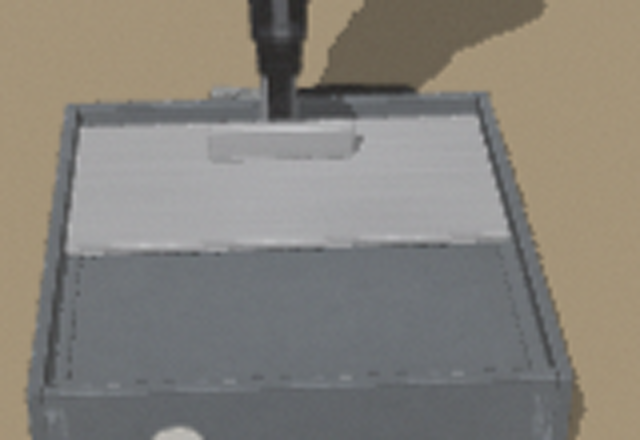

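Tips are at z≈0.073, between the cover top and the ridge top. I'll push left.

>>> {"fn": "jog_arm", "kwargs": {"increments": [0,0,0,0.004,0,0,0,0,0.006,0,0,0,0,0.008,0,0,0,0,0.01,0,0,0,0,0.01,0,0,0,0,0.01,0,0,0,0,0.01,0,0,0,0,0.01,0,0,0,0,0.01,0,0,0,0,0.01,0,0,0,0,0.01,0,0,0,0,0.01,0]}}

```text
time_s: 5.02
position: [0.5641, -0.0049, 0.0823]
tool_rot: [-90.0, 0.0, 12.7]
ft_force: [1.0, -4.0, 1.5]
finger_gap: 0.0001
```

```bash
python3 -c "
from h import *
from cell import imaging
im=imaging.read_camera('wrist');cv2.imwrite('pics/w4.png',cv2.resize(im[:,:,::-1],(768,576)))
go([0,0.025,0.082])"
```

```text
t 5.07 tcp box [ 0.0007 -0.0026  0.0823] rot [-89.91  -0.    12.86] F [ 0.1  3.3 -0.9] gap 0.0001 tips 0.008
tool-axes shift (mm) [-0.6  0.3 27.6]
```

View pics/w4.png

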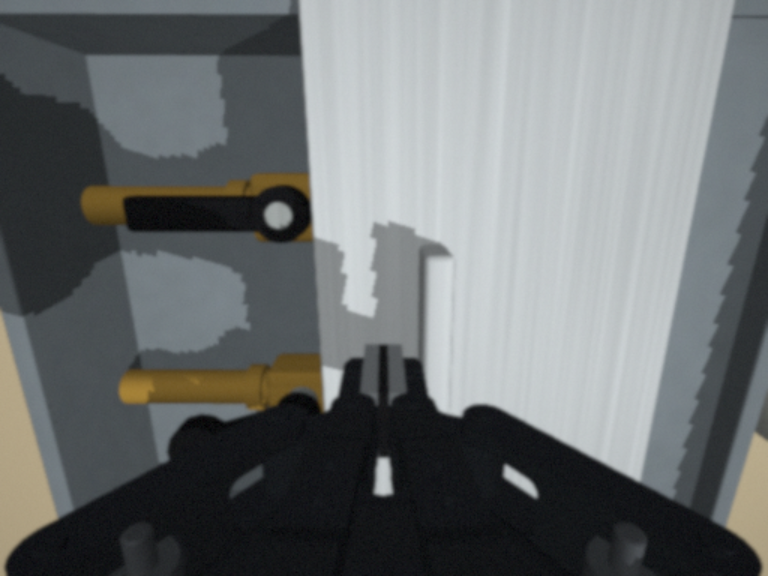

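The cover has moved most of the way. The plain valve is the near one (stem at 278,213), and the marked one is far (disc at about 200,440), already turned slightly towards +x. I'll finish the push gently.

>>> {"fn": "jog_arm", "kwargs": {"increments": [0,0,0,0.006,0,0,0,0,0.005,0,0,0,0,0.004,0,0,0,0,0.003,0,0,0,0,0.003,0,0,0,0,0,0]}}

```text
time_s: 5.57
position: [0.5596, 0.0152, 0.0823]
tool_rot: [-90.0, 0.0, 12.8]
ft_force: [0.5, -0.0, -0.2]
finger_gap: 0.0003
```

```bash
python3 -c "
from h import *
go([0,0.025,0.082])"
```

```text
t 5.57 tcp box [0.0004 0.0155 0.0823] rot [-8.998e+01  1.000e-02  1.276e+01] F [ 0.5 -0.  -0.2] gap 0.0003 tips 0.008
tool-axes shift (mm) [-0.4  0.3  9.5]
```

>>> {"fn": "jog_arm", "kwargs": {"increments": [0,0,0,0.003,0,0,0,0,0.003,0,0,0,0,0.002,0,0,0,0,0.002,0,0,0,0,0,0]}}

```text
time_s: 5.98
position: [0.5573, 0.0249, 0.0823]
tool_rot: [-90.0, 0.0, 12.8]
ft_force: [-1.1, -0.4, 0.6]
finger_gap: -0.0003
```

```bash
python3 -c "
from h import *
from cell import imaging
for n in ('side','scene'):
  im=imaging.read_camera(n);c=im[150:260,190:350] if n=='side' else im[120:300,160:370]
  cv2.imwrite('pics/%s5.png'%n,cv2.resize(c[:,:,::-1],None,fx=3.3,fy=3.3,interpolation=2))
go([0,0.025,0.082])"
```

```text
t 6.08 tcp box [0.0004 0.0252 0.0823] rot [-8.999e+01  1.000e-02  1.275e+01] F [1.1 0.1 0.5] gap 0.0002 tips 0.008
tool-axes shift (mm) [-0.4  0.3 -0.2]
```

View pics/side5.png

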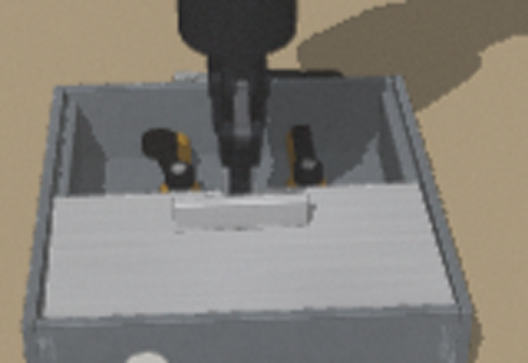

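View pics/scene5.png

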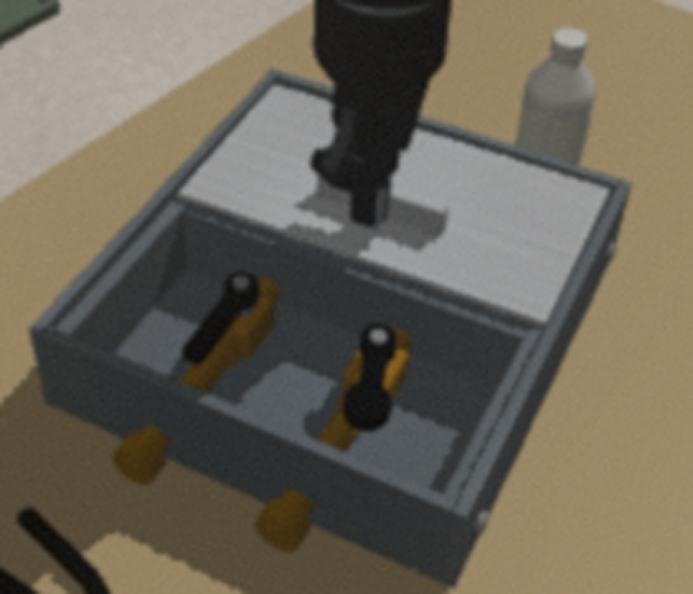

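```bash
python3 -c "
from h import *
from cell import imaging
D=imaging.calibration('side');S=imaging.calibration('scene')
for uv in [(55,197),(418,184),(47,318),(455,304)]: print('side',w2b(unproj(D,np.array(uv)/3.3+[190,150],.066)).round(4))
for uv in [(182,197),(545,325),(275,85),(608,187)]: print('scene',w2b(unproj(S,np.array(uv)/3.3+[160,120],.066)).round(4))
print('stem side',[w2b(unproj(D,np.array(uv)/3.3+[190,150],.054)).round(4) for uv in [(178,169),(308,165),(155,143)]])
print('stem scene',[w2b(unproj(S,np.array(uv)/3.3+[160,120],.054)).round(4) for uv in [(377,335),(240,282),(367,408)]])
"
```

```text
side [0.1262 0.0057 0.066 ]
side [-0.128  0.004  0.066]
side [0.1226 0.1376 0.066 ]
side [-0.1298  0.1377  0.066 ]
scene [-0.1225 -0.0043  0.066 ]
scene [ 0.1281 -0.0002  0.066 ]
scene [-0.1279  0.1338  0.066 ]
scene [0.1242 0.1389 0.066 ]
stem side [array([ 0.0404, -0.0433,  0.054 ]), array([-0.0551, -0.0431,  0.054 ]), array([ 0.0574, -0.0801,  0.054 ])]
stem scene [array([ 0.0391, -0.0442,  0.054 ]), array([-0.0558, -0.0443,  0.054 ]), array([ 0.0575, -0.097 ,  0.054 ])]
```

The cover's left edge measures y≈0.1375 (0.1395 at the stop), so it is within about 2 mm of the stop. The marked stem is at (0.041,−0.045) as specified and the handle angle is ≈0.37 rad. I'll give a last small nudge, then retreat up.

>>> {"fn": "jog_arm", "kwargs": {"increments": [0,0,0,0.0015,0,0,0,0,0.0015,0,0,0,0,0,0]}}

```text
time_s: 6.33
position: [0.5566, 0.0269, 0.0823]
tool_rot: [-90.0, 0.0, 12.7]
ft_force: [-0.7, -3.6, 0.5]
finger_gap: 0.0002
```

>>> {"fn": "jog_arm", "kwargs": {"increments": [0,0,0,-0.006,0,0,0,0,-0.01,0,0,0,-0.01,-0.01,0,0,0,-0.02,0,0,0,0,-0.02,0,0,0,0,0,0,0]}}

```text
time_s: 6.83
position: [0.564, 0.0011, 0.1354]
tool_rot: [-90.0, -0.2, 12.7]
ft_force: [1.3, -0.1, 0.7]
finger_gap: -0.0001
```

```bash
python3 -c "
from h import *
go([0.018,-0.104,0.13])
p=None
for th in (.25,.37,.5,.65,.8,.95,1.1,1.25,1.4,1.5,1.57):
  u=np.array([np.sin(th),-np.cos(th)]);n=np.array([np.cos(th),np.sin(th)])
  c=np.array([41,-45])+48*u-(14+11*n[0]+14.5*n[1])*n
  print(th,c.round(1),None if p is None else (c-p).round(1));p=c
"
```

```text
t 6.83 tcp box [0.0017 0.0008 0.1354] rot [-90.04  -0.24  12.68] F [ 1.3 -0.1  0.7] gap -0.0001 tips 0.008
tool-axes shift (mm) [  16.2    5.5 -104.8]
0.25 [ 25.5 -98.5] None
0.37 [  30.9 -100.4] [ 5.3 -1.9]
0.5 [  37.2 -101.8] [ 6.3 -1.4]
0.65 [  44.9 -102.3] [ 7.8 -0.5]
0.8 [  53.1 -101.4] [8.1 0.9]
0.95 [ 61.3 -99.1] [8.2 2.3]
1.1 [ 69.3 -95.2] [8.  3.9]
1.25 [ 76.7 -89.8] [7.4 5.4]
1.4 [ 83.2 -82.9] [6.5 6.9]
1.5 [ 86.8 -77.6] [3.6 5.3]
1.57 [ 89.  -73.5] [2.2 4. ]
```

>>> {"fn": "jog_arm", "kwargs": {"increments": [0,0.003,0,-0.02,0,0,0.003,0,-0.02,0,0,0.003,0,-0.02,0,0,0.003,0,-0.02,0,0,0.002,0,-0.02,0,0,0,0,-0.004,0,0,0,0,0,0]}}

```text
time_s: 7.42
position: [0.599, -0.0984, 0.1318]
tool_rot: [-90.0, 0.0, 12.6]
ft_force: [-0.2, 0.0, -0.4]
finger_gap: 0.0
```

```bash
python3 -c "
from h import *
from cell import imaging
im=imaging.read_camera('wrist');cv2.imwrite('pics/w6.png',cv2.resize(im[:,:,::-1],(768,576)))
im=imaging.read_camera('scene')[120:300,160:370];cv2.imwrite('pics/s6.png',cv2.resize(im[:,:,::-1],None,fx=3.3,fy=3.3,interpolation=2))
go([0.016,-0.102,0.056])"
```

```text
t 7.52 tcp box [ 0.0146 -0.1016  0.1321] rot [-8.996e+01  1.000e-02  1.274e+01] F [-0.7  0.3 -0.3] gap -0.0001 tips 0.008
tool-axes shift (mm) [ 1.4 76.1 -0.4]
```

View pics/w6.png

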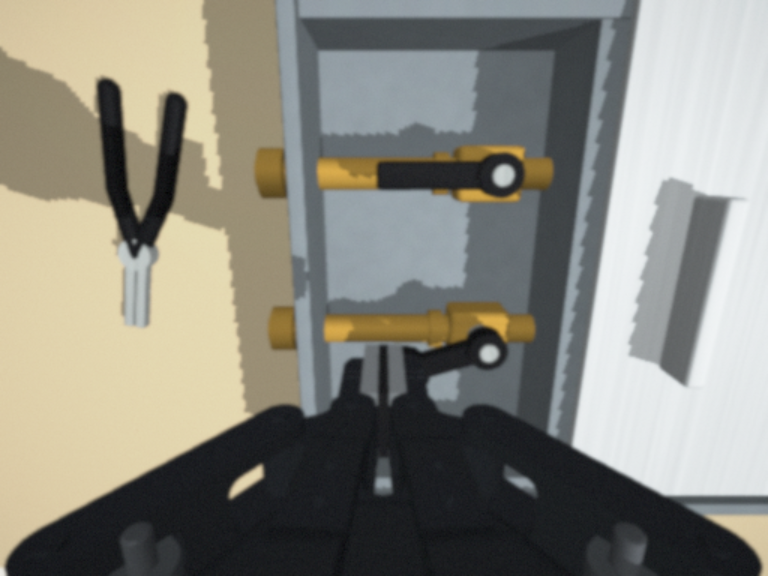

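View pics/s6.png

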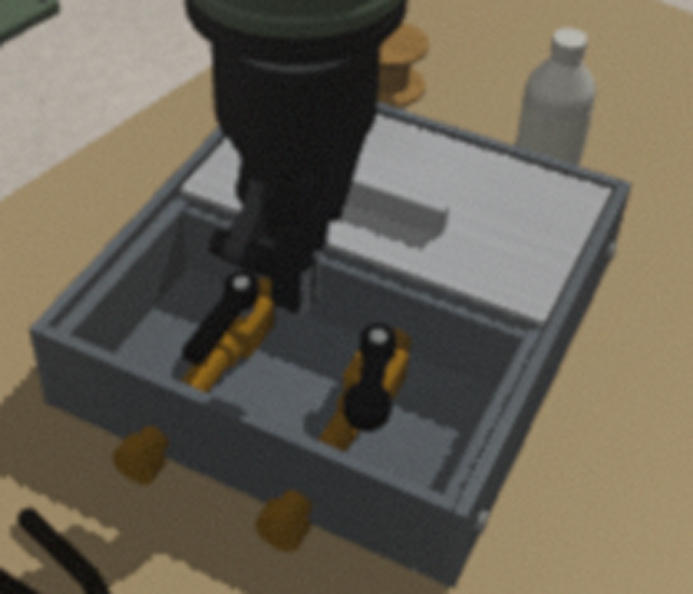

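The cover is fully left. The plain handle lies along its pipe (378–500,175), and the marked handle leans towards +x with its stem at (488,352). The fingers are between the two handles with about 18 mm of clearance, so I'll descend.

>>> {"fn": "jog_arm", "kwargs": {"increments": [0,0,0.015,0,0,0,0,0.015,0,0,0,0,0.015,0,0,0,0,0.012,0,0,0,0,0.01,0,0,0,0,0.009,0,0,0,0,0,0,0]}}

```text
time_s: 8.1
position: [0.5985, -0.096, 0.0548]
tool_rot: [-90.0, 0.1, 12.8]
ft_force: [0.2, 0.9, -1.2]
finger_gap: 0.0004
```

```bash
python3 -c "
from h import *
from cell import imaging
im=imaging.read_camera('scene')[120:300,160:370];cv2.imwrite('pics/s7.png',cv2.resize(im[:,:,::-1],None,fx=3.3,fy=3.3,interpolation=2))
im=imaging.read_camera('side')[150:260,190:350];cv2.imwrite('pics/d7.png',cv2.resize(im[:,:,::-1],None,fx=4,fy=4,interpolation=2))
go([0.031,-0.1005,0.056])"
```

```text
t 8.2 tcp box [ 0.0148 -0.1019  0.0565] rot [-90.     0.    12.74] F [0.1 0.4 0.3] gap -0.0002 tips 0.008
tool-axes shift (mm) [16.2  0.5  1.4]
```

View pics/s7.png

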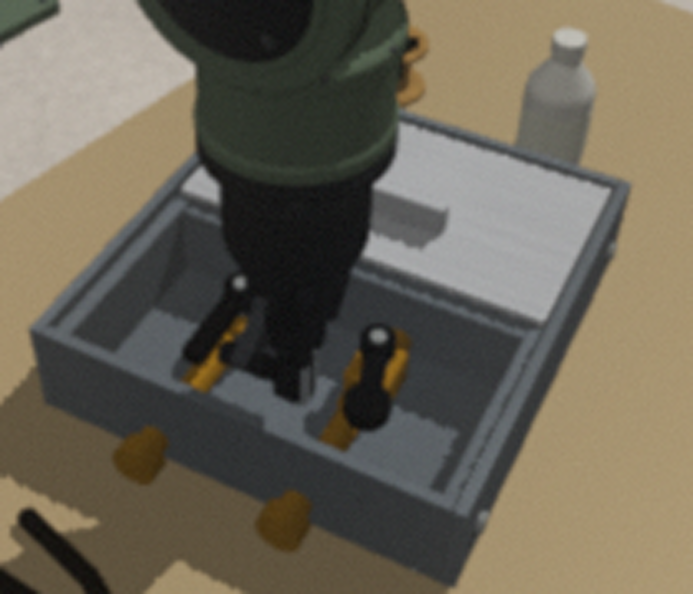

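View pics/d7.png

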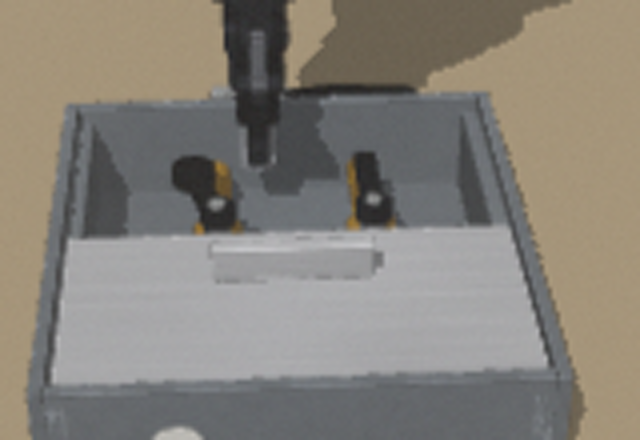

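>>> {"fn": "jog_arm", "kwargs": {"increments": [0,0.006,0,0,0,0,0.005,0,0,0,0,0.005,0,0,0,0,0.005,0,0,0,0,0.005,0,0,0,0,0.005,0,0,0,0,0.005,0,0,0,0,0,0,0,0]}}

```text
time_s: 8.87
position: [0.6352, -0.0884, 0.0563]
tool_rot: [-90.0, -0.0, 12.7]
ft_force: [-1.0, -2.1, 0.4]
finger_gap: -0.0001
```

```bash
python3 -c "
from h import *
from cell import imaging
im=imaging.read_camera('scene')[120:300,160:370];cv2.imwrite('pics/s8.png',cv2.resize(im[:,:,::-1],None,fx=3.3,fy=3.3,interpolation=2))
go([0.0613,-0.099,0.056])"
```

```text
t 8.92 tcp box [ 0.0513 -0.1022  0.0563] rot [-9.002e+01 -5.000e-02  1.273e+01] F [ 0.9 -2.6  0.2] gap -0.0002 tips 0.008
tool-axes shift (mm) [10.   0.3  3.1]
```

View pics/s8.png

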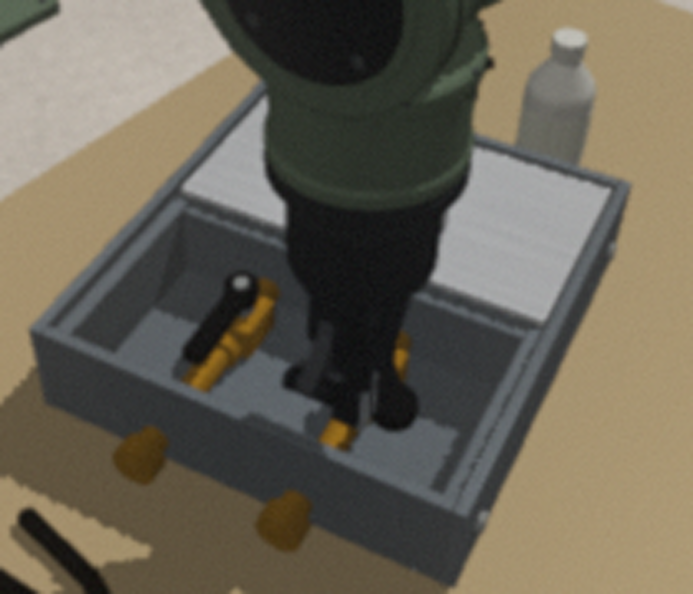

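The marked disc is moving with the finger, now at about (398,405). I'll continue along the arc.

>>> {"fn": "jog_arm", "kwargs": {"increments": [0,0.005,0,0.0015,0,0,0.005,0,0.0017,0,0,0.004,0,0.0019,0,0,0.004,0,0.002,0,0,0.004,0,0.0027,0,0,0.0035,0,0.0027,0,0,0.0033,0,0.0034,0,0,0.0032,0,0.0035,0,0,0,0,0,0]}}

```text
time_s: 9.67
position: [0.6618, -0.0612, 0.0563]
tool_rot: [-90.0, -0.0, 12.8]
ft_force: [1.3, -0.3, 0.1]
finger_gap: -0.0003
```

```bash
python3 -c "
from h import *
from cell import imaging
im=imaging.read_camera('scene')[120:300,160:370];cv2.imwrite('pics/s9.png',cv2.resize(im[:,:,::-1],None,fx=3.3,fy=3.3,interpolation=2))
im=imaging.read_camera('side')[150:260,190:350];cv2.imwrite('pics/d9.png',cv2.resize(im[:,:,::-1],None,fx=4,fy=4,interpolation=2))
go([0.089,-0.0735,0.056])"
```

```text
t 9.77 tcp box [ 0.083  -0.0818  0.0563] rot [-8.996e+01 -3.000e-02  1.276e+01] F [ 0.9 -0.3  0.1] gap 0.0001 tips 0.008
tool-axes shift (mm) [6.  0.3 8.3]
```

View pics/s9.png

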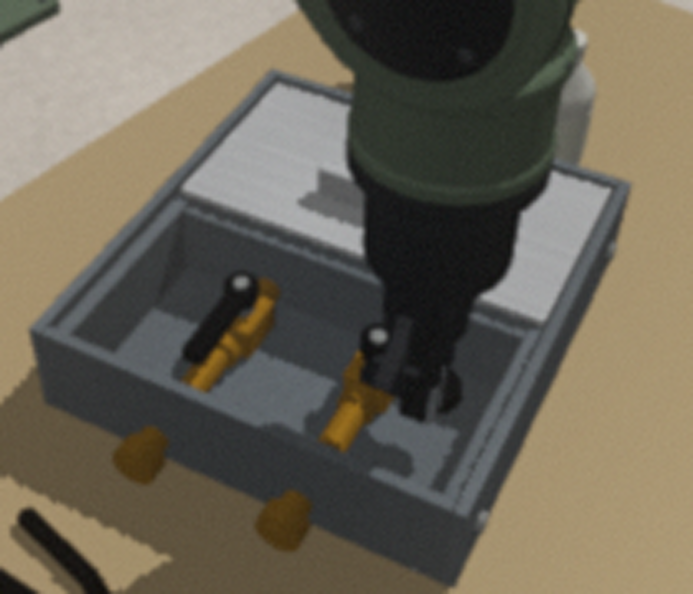

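View pics/d9.png

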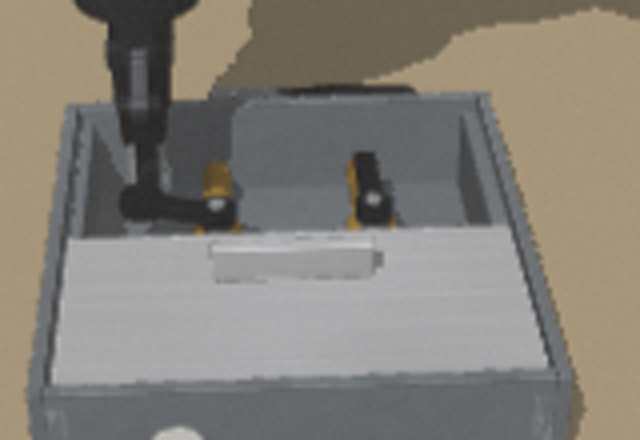

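The side view shows the handle almost square, with the disc at (138,202) and the stem at (215,206). I'll finish with small steps.

>>> {"fn": "jog_arm", "kwargs": {"increments": [0,0.0015,0,0.0025,0,0,0.001,0,0.0025,0,0,0.001,0,0.0025,0,0,0.001,0,0.002,0,0,0,0,0,0]}}

```text
time_s: 10.18
position: [0.6639, -0.0519, 0.0564]
tool_rot: [-90.0, -0.1, 12.7]
ft_force: [3.0, -2.1, -1.5]
finger_gap: -0.0001
```

```bash
python3 -c "
from h import *
go([0.089,-0.0735,0.056])"
```

```text
t 10.18 tcp box [ 0.0876 -0.0728  0.0564] rot [-9.003e+01 -5.000e-02  1.275e+01] F [ 3.  -2.1 -1.5] gap -0.0001 tips 0.008
tool-axes shift (mm) [ 1.3  0.4 -0.7]
```

Now nudge until the stop is felt.

>>> {"fn": "jog_arm", "kwargs": {"increments": [0,0,0,0.0015,0,0,0,0,0,0]}}

```text
time_s: 10.35
position: [0.6637, -0.0508, 0.0565]
tool_rot: [-90.0, -0.1, 12.7]
ft_force: [3.7, -3.4, -1.1]
finger_gap: 0.0001
```

>>> {"fn": "jog_arm", "kwargs": {"increments": [0,0,0,0.0015,0,0,0,0,0,0]}}

```text
time_s: 10.52
position: [0.6633, -0.0495, 0.0565]
tool_rot: [-90.0, -0.1, 12.7]
ft_force: [4.9, -3.9, 0.0]
finger_gap: -0.0002
```

```bash
python3 -c "
from h import *
from cell import imaging
im=imaging.read_camera('side')[150:260,190:350];cv2.imwrite('pics/d10.png',cv2.resize(im[:,:,::-1],None,fx=4,fy=4,interpolation=2))
go([0.089,-0.0735,0.056])"
```

```text
t 10.57 tcp box [ 0.0875 -0.0703  0.0565] rot [-9.004e+01 -7.000e-02  1.273e+01] F [ 3.5 -3.  -1.4] gap 0.0002 tips 0.008
tool-axes shift (mm) [ 1.4  0.5 -3.2]
```

View pics/d10.png

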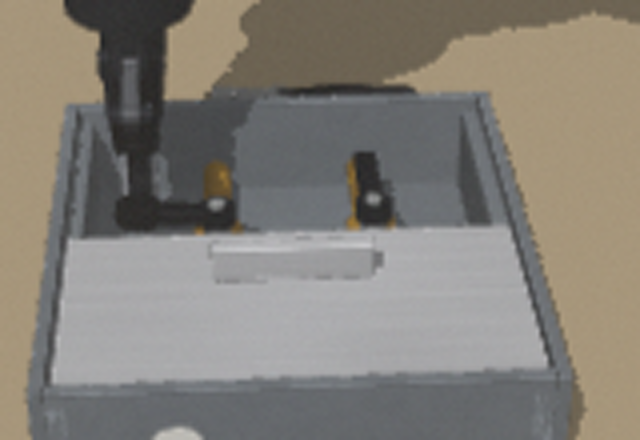

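```bash
python3 -c "
from h import *
from cell import imaging
D=imaging.calibration('side')
for th in (1.3,1.4,1.5,1.571):
  P=b2w(B,[[.041,-.045,.053],[.041+.048*np.sin(th),-.045-.048*np.cos(th),.054]]);print(th,((proj(D,P)-[190,150])*4).round(1).tolist())
"
```

```text
1.3 [[214.8, 204.7], [138.9, 194.2]]
1.4 [[214.8, 204.7], [136.9, 198.4]]
1.5 [[214.8, 204.7], [135.7, 202.7]]
1.571 [[214.8, 204.7], [135.4, 205.8]]
```

Consistent with shut, but the stop has not been felt yet (the force is still about friction level). Another couple of small nudges.

>>> {"fn": "jog_arm", "kwargs": {"increments": [0,0,0,0.0015,0,0,0,0,0,0]}}

```text
time_s: 10.73
position: [0.663, -0.048, 0.0566]
tool_rot: [-90.0, -0.1, 12.7]
ft_force: [5.0, -3.9, -1.2]
finger_gap: 0.0
```

>>> {"fn": "jog_arm", "kwargs": {"increments": [0,0,0,0.0015,0,0,0,0,0,0]}}

```text
time_s: 10.9
position: [0.6626, -0.0465, 0.0566]
tool_rot: [-90.0, -0.1, 12.7]
ft_force: [4.7, -4.5, -1.9]
finger_gap: -0.0002
```

```bash
python3 -c "
from h import *
from cell import imaging
im=imaging.read_camera('side')[160:220,200:270];cv2.imwrite('pics/d11.png',cv2.resize(im[:,:,::-1],None,fx=9,fy=9,interpolation=2))
im=imaging.read_camera('scene')[200:270,240:330];cv2.imwrite('pics/s11.png',cv2.resize(im[:,:,::-1],None,fx=8,fy=8,interpolation=2))
go([0.089,-0.0735,0.056])"
```

```text
t 11.0 tcp box [ 0.0875 -0.0672  0.0565] rot [-9.003e+01 -6.000e-02  1.272e+01] F [ 3.2 -3.1  0.1] gap -0.0001 tips 0.008
tool-axes shift (mm) [ 1.5  0.5 -6.3]
```

View pics/d11.png

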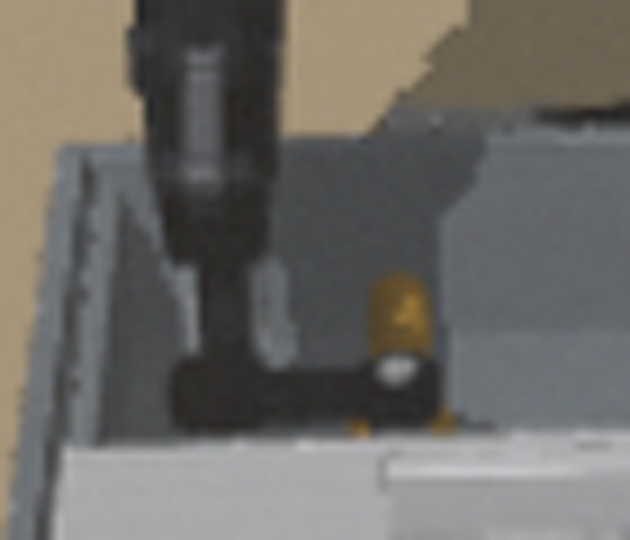

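View pics/s11.png

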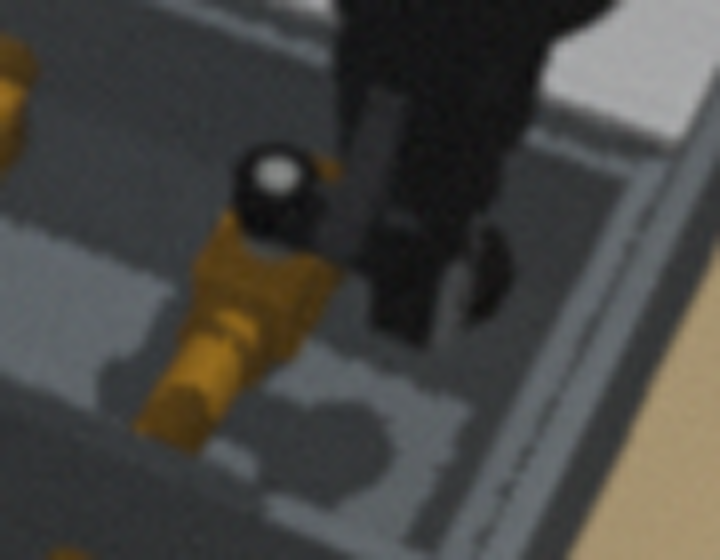

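The handle appears parallel to the cover edge, which means square. I'll nudge a bit more to confirm the stop by force.

>>> {"fn": "jog_arm", "kwargs": {"increments": [0,0,0,0.0015,0,0,0,0,0,0]}}

```text
time_s: 11.17
position: [0.6623, -0.0451, 0.0566]
tool_rot: [-90.0, -0.1, 12.7]
ft_force: [3.9, -3.8, -0.7]
finger_gap: -0.0001
```

>>> {"fn": "jog_arm", "kwargs": {"increments": [0,0,0,0.0015,0,0,0,0,0,0]}}

```text
time_s: 11.33
position: [0.6622, -0.0448, 0.0567]
tool_rot: [-90.1, -0.1, 12.7]
ft_force: [5.4, -7.8, -1.8]
finger_gap: -0.0001
```

That nudge advanced only 0.3 mm and the force rose to about 9.5 N, so the stop is reached. Back off and lift out.

>>> {"fn": "jog_arm", "kwargs": {"increments": [0,0,0,-0.006,0,0,0,0,-0.008,0,0,0,0,0,0,0,0,-0.02,0,0,0,0,-0.03,0,0,0,0,-0.03,0,0,0,0,-0.03,0,0,0,0,-0.03,-0.02,0,0,-0.02,-0.02,-0.03,0,0,-0.02,0,-0.03,0,0,-0.02,0,-0.03,0,0,0,0,0,0]}}

```text
time_s: 12.33
position: [0.6277, -0.1854, 0.2167]
tool_rot: [-90.2, 0.1, 12.3]
ft_force: [0.1, -2.7, -0.4]
finger_gap: -0.0001
```

```bash
python3 -c "
from h import *
from cell import imaging
im=imaging.read_camera('side')[150:330,190:350];cv2.imwrite('pics/d12.png',cv2.resize(im[:,:,::-1],None,fx=3.3,fy=3.3,interpolation=2))
im=imaging.read_camera('wrist');cv2.imwrite('pics/w12.png',cv2.resize(im[:,:,::-1],(768,576)))
im=imaging.read_camera('scene')[110:340,140:370];cv2.imwrite('pics/s12.png',cv2.resize(im[:,:,::-1],None,fx=2.6,fy=2.6,interpolation=2))
go([0.089,-0.0735,0.056])"
```

```text
t 12.48 tcp box [ 0.0275 -0.1877  0.2163] rot [-8.995e+01 -1.000e-02  1.272e+01] F [-0.8  0.3  0.6] gap 0.0 tips 0.008
tool-axes shift (mm) [ 61.7 160.4 113.9]
```

View pics/d12.png

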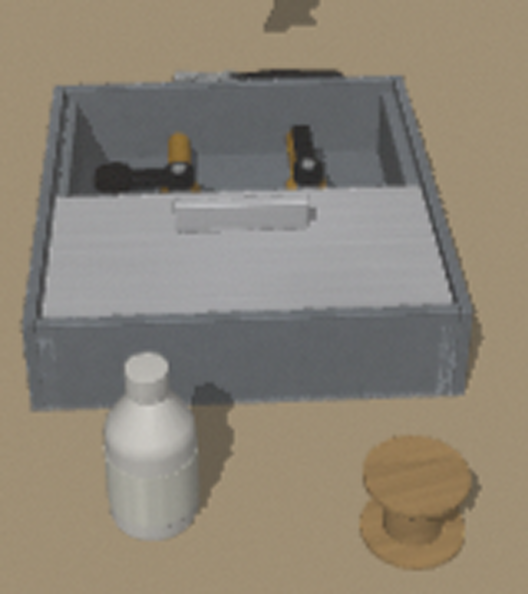

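View pics/w12.png

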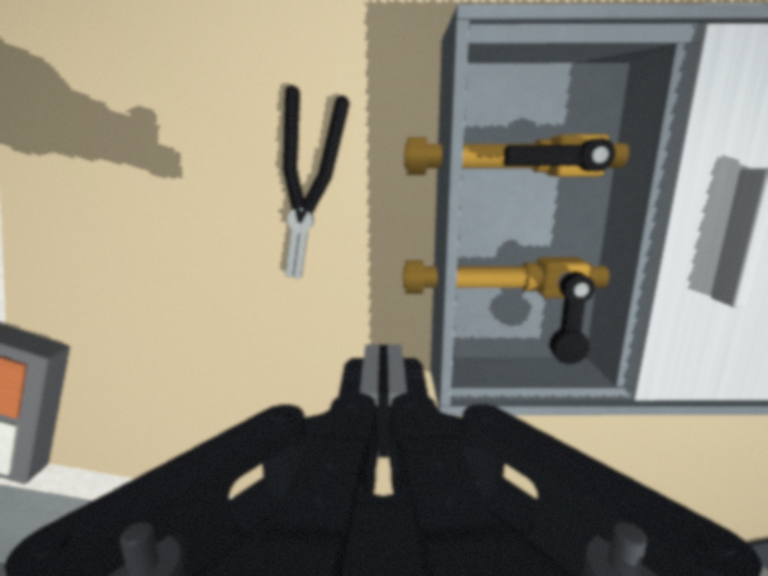

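View pics/s12.png

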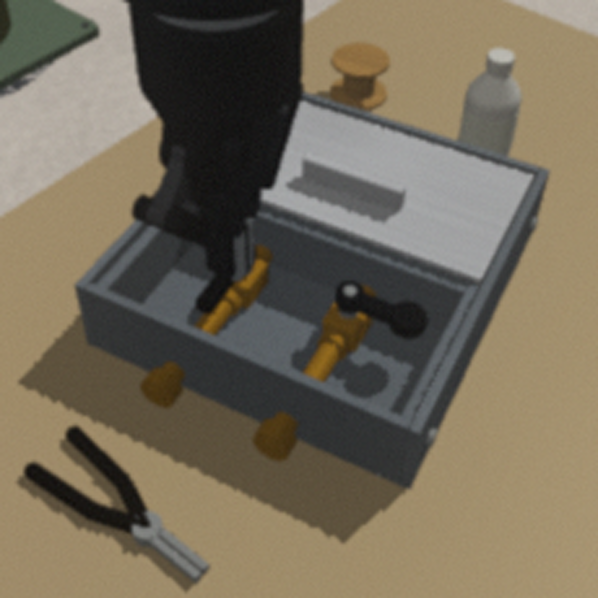

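```bash
python3 -c "
from h import *
from cell import imaging,workorder
W=imaging.calibration('wrist')
a,d=[w2b(unproj(W,np.array(p)/1.5,.054)) for p in ((580,290),(570,346))];v=(d-a);print(a.round(4),d.round(4),'angle',np.arctan2(v[0],-v[1]))
workorder.job_done()"
```

```text
[ 0.043 -0.042  0.054] [ 0.0881 -0.0435  0.054 ] angle 1.537632937597906
the job is handed in; nothing more can be done
```

I slid the cover left with the closed fingers against its ridge. Then I swung the marked handle (the far one) round to its stop, backed off, lifted clear and handed the job in at about 12.5 s. No verdict was reported.

**Last checks:**
- **Cover:** it looks flat on its rails. Its left edge measured about 2 mm from the stop position. A final 3 mm nudge after that measurement met only about 3.6 N, so I did not clearly feel that stop; the limit is 13 mm.
- **Marked handle:** the stop was felt. The last 1.5 mm nudge moved only 0.3 mm and the force rose to about 9.5 N. The final wrist picture gives 1.54 rad, where 1.571 is fully shut and 1.40 is needed.
- **Plain handle, bottle, spool and pliers:** they look unmoved in the final pictures. I compared these by eye and did not measure them.
- **Robot:** clear of everything, with the force reading near zero.

**Disagreements:**
- The box position fitted from the fixed cameras and from the wrist camera differed by about 3 mm, so I used a value between them.
- At the handle's stop, the tool had gone several millimetres past where I predicted contact, probably because the fingertips are thinner than I assumed. I relied on the felt stop there.

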